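# Cycle the bench test press: ratchet its brake lever into the notch, then release it

## Robot

A 6-joint arm with a two-finger parallel gripper is mounted at the origin on a cart in front of the work surface, level with it; the furniture and walls round the work are solid. World frame = base frame: x ahead of the robot, y to its left, z up, the work surface at z = 0. Lengths are in mm, angles in degrees, forces in N, time in s.
With the tool pointing down it reaches from about 300 to 850 mm from the base axis. Payload 4.2 kg.
Tool frame: the origin (TCP) lies at the very end of the fingers, on their centre line; the grasp point (between the pads) lies 19 mm behind it (env.grasp_offset is the distance from the TCP to the grasp point, in mm); z points along the fingers, y is the line along which they close (so a half turn about z gives the same grasp; the last joint's range is limited). The gripper opens to 91 mm and grips with 3 to 60 N. Pads are 32 mm wide; open, the fingers measure 118 mm over their backs; the gripper's body (76 mm by 178 mm) begins 60 mm behind the grasp point.
Start: joints at [-65.604, 18.312, 89.639, -0, 72.044, -1.146], TCP at [247.934, -518.818, 213.976] pointing down, gripper open.
Joint ranges: [-177.97, 177.97], [-48.28, 115.42], [12.27, 149.76], [-77.06, 257.06], [2.81, 150.46], [-146.56, 146.56]. Speed limits (degrees/s): [147.25, 147.25, 180, 180, 180, 180].

## Interface

Orientations are given as [roll, pitch, yaw] about the fixed x, y, z axes, in that order (R = Rz(yaw) Ry(pitch) Rx(roll)).
In Python, from workcell import env gives the robot as it stands. The module is installed in compiled form; this text tells all that it offers.
- The arm moves only by the tool send_rows, never from a script. Its argument "motion" is a list of rows, each an object of numbers: "tx", "ty", "tz": the shift along the tool's x, y, z in units of 500 mm (1.0 is 500 mm); "rx", "ry", "rz": the turn, a rotation vector about the tool's x, y, z in units of 30 degrees (1.0 is 30 degrees); "gripper": the closure, from -1 (fully open) to 1 (shut). In form: [{"tx": .., "ty": .., "tz": .., "rx": .., "ry": .., "rz": .., "gripper": ..}, ...]. A call has 1 to 12 rows; each row shifts and turns the commanded pose from where the row before left it, along the tool's axes as they then stand; what a row does not reach is not made up. A row lasts 1/8 s, in which the tool goes at most 62.5 mm and 10.7 degrees, less where a joint would pass 70% of its speed; a pose out of reach is approached as far as the arm can. A call with a number of a shift or a turn outside -1 to 1 is refused whole. A call with a gripper value outside its range is refused whole. The fingers move at their own pace and stop on an object; "grip_force" is the grip in N (left out, the last holds). Time passes only in rows, so rows that do not move let the fingers close. It gives the time, the measured TCP pose, the force, the opening and the grip force at its end, in the units of the state.
- env.state(): the state, without advancing time (a new reading comes with each control period).
- env.grab_frame(name): name is "scene" or "top" or "wrist"; returns a dict with "frame" (480x640x3 uint8, red, green, blue), "vertical_fov" (degrees; the focal length in pixels is half the picture's height over the tangent of half this angle, whatever the lens; pixels are square), "cx", "cy" (the principal point, pixels), "rvec" (rotation vector, rad) and "tvec" (3), from world to camera coordinates, as OpenCV has them; the wrist camera has in their place "T_tool_cam" (4x4, takes a point from camera to tool coordinates, whose origin is the TCP and whose axes are the flange's). Camera axes: x right, y down, z forward; pixel columns grow to the right and rows downward; lengths in mm; the calibration is good to about 2 mm. A picture is of the moment at which its call begins: read the wrist's pose just before it. There is no depth.
- env.job_done(): hands the job in; it is judged then, once.
The state is a dict: "time_s": time; "qpos": joint angles; "qvel": joint speeds; "effort": joint torques, N m; "ee_pos": TCP position; "ee_rot": TCP orientation; "force": force on the tool from outside, world axes, zero at the start; "torque": the same for the moment, N m; "gripper_width": finger opening in mm; "gripper_force": force on a finger pad.
Only numpy, scipy, OpenCV 4.12 (cv2) and the standard library are available. Lean on these libraries where they do the work, as an engineer would, in place of code of your own. Each camera call takes 0.05 s, during which the arm holds its last target. There are 200 camera calls.

## Task

Press the circuit board in the bench press: swing the brake lever down over its ratchet, without forcing it, until the pawl drops into the deep detent notch and the red release button pops up, then let go and leave it clamped for a moment with your hand off the press. Then push the release button fully in and keep it in until the lever has swung all the way back up by itself, and let go; leave the board in its nest and the things on the bench where they are.

Things in the scene. Friction and masses are not known exactly. Their poses are not given: they have to be found in the camera images.
- press: blue and grey bench press, base plate 175 x 130 mm, fixed to the bench; place and yaw differ each time. Origin: on the bench near the middle of the base; z up, its front (the handle's side) looks along its own -x, the lever and its toothed ring are on its +y side. The head's flat top is 205 mm over the bench and carries the release button.
- lever_hinge (a point): point on the horizontal hinge axis of the brake lever (axis along the press's y), 150 mm above the bench, in the plane of the middle of the handle
- lever_grip: black rubber handle of the brake lever: bar 22 mm thick, 110 mm long, two red rings, along the press's y in front of the press; turns freely on its axis. Origin: its middle, on its axis, 160 mm from the hinge axis. Lever up, it is 139 mm ahead of and 80 mm above the hinge (30 degrees over the horizontal). Push it down from above or grip it across; never over 45 N.
- brake_lever (a joint): lever angle in rad: 0 fully up (home), grows as the handle goes down. A damped spring lifts it, 2-10 N at the handle; from the notch it swings home in about 1 s. Going down, the pawl slides, clicks over three teeth 0.11 rad apart (they hold if let go), then drops in a deep notch that blocks it both ways (a stop giving 1 mm per 2 N, play 0.05). Notch: 0.45 to 0.9, differs each time; find by touch.
- release_button (a joint): button position in m, along its downward push: about 0 at rest (to -0.001); up to 3 mm out as the pawl passes teeth; -0.005 with the pawl in the deep notch (popped up, green band shows); +0.0025 pushed in to its stop. The pawl is clear of teeth and notch above 0; push it to about 0.0015 or more. That takes 6 to 18 N. Let go early, the pawl catches the notch or a tooth again.
- button_top (a point): middle of the top face of the red round release button (32 mm in diameter) on the press head, 219 mm above the bench at rest, 224 mm when popped up; moves with the button, which is pushed straight down
- press_foot: white foot of the press, 56 x 52 mm and 6 mm thick, with four brass pins 18 mm long under it, which the lever lowers 26 mm per rad onto the board (it is spring loaded and gives). Origin: on the foot's axis, 50 mm under its plate
- board: green circuit board 64 x 60 mm, 2 mm thick, lying loose in the nest on the press's base, 20 mm above the bench. Origin: middle of its underside
- grease_pot: red grease tin with white lid, 65 mm in diameter, 44 mm high, a bystander; origin in the middle of its underside
- tape_roll: roll of tan tape, 94 mm in diameter, 25 mm high, a bystander; origin in the middle of its underside
Mind the look-alikes: they are no part of the job. What is shaped like the board but orange is not meant.

How it is judged (in metres and radians):
On the way, in this order (a step that is already met when the one before it is completed fails the run):
1. the lever is held in the deep notch (button popped up by more than 3.5 mm, lever more than 0.35 rad down), the foot presses on the board, and the robot touches nothing, for half a second (value of joint release_button below -0.0035 m and value of joint brake_lever above 0.35 rad and contact force between press_foot and board above 0.5 N and contact force between each of the fingers, the arm and anything else below 0.5 N), for 0.5 s.
2. the release button is pushed in (value of joint release_button above 0.0007 m), for 0.05 s.
At the end, for the whole second after the job is handed in: the lever is home (within 0.06 rad of fully up), the button is at its rest height (within about 2 mm), and the board lies at rest within 10 mm of where it was (value of joint brake_lever below 0.06 rad and value of joint release_button between -0.002 and 0.0015 m and distance of board from where it was at the start of the episode below 0.01 m and linear speed of board below 0.02 m/s); the robot touches nothing.
It fails at once if the lever is forced: more than 45 N on its handle (contact force between any of the fingers, the arm and lever_grip above 45 N).
It fails at once if a bystander is moved by more than 3 cm (distance of any of grease_pot, tape_roll from where it was at the start of the episode above 0.03 m).
It also fails if it takes over 48 s, if anything falls off the work surface, if the arm or the gripper's body presses on something with over 40 N, if the wrist force passes 120 N, or if a joint passes its speed limit or range.

## Working session

There is one attempt and no reset: what is moved stays moved. The work goes in short steps, Python scripts to look and compute and a tool call to move; the robot and the scene stay as the last step left them, time stands still between calls to the robot, and variables do not carry over. Pictures are saved under pics/ and viewed, at most 10 in all, crops included, and the job is handed in when it is done.

Besides the shell and the picture viewer there is one more tool, called after "Call:" as name(argument=value, ...), one argument or row to a line, values as JSON. send_rows: Moves the arm, as the interface text tells. Shifts and turns lie within -1 to 1; 1 stands for 500 mm of shift or 30 degrees of turn. Its arguments: {"type":"object","properties":{"motion":{"type":"array"},"grip_force":{"type":"number"}},"required":["motion"]}

```bash
mkdir -p pics; cat > h.py <<'E'
import numpy as np, cv2
from workcell import env
def cam(n):
    f=env.grab_frame(n); im=f["frame"]; fl=240/np.tan(np.radians(f["vertical_fov"])/2)
    K=np.array([[fl,0,f["cx"]],[0,fl,f["cy"]],[0,0,1.]])
    if "rvec" in f:
        R=cv2.Rodrigues(np.array(f["rvec"],float))[0]; t=np.array(f["tvec"],float).ravel()
    return im,K,R,t
def ray(K,R,t,uv):
    d=R.T@np.linalg.inv(K)@np.array([uv[0],uv[1],1.]); return -R.T@t,d
def onz(K,R,t,uv,z):
    c,d=ray(K,R,t,uv); return c+d*(z-c[2])/d[2]
def proj(K,R,t,p):
    q=K@(R@np.array(p,float)+t); return q[:2]/q[2]
def tri(a,b):
    (c1,d1),(c2,d2)=a,b
    s=np.linalg.lstsq(np.stack([d1,-d2],1),c2-c1,rcond=None)[0]
    p,q=c1+d1*s[0],c2+d2*s[1]; return (p+q)/2,np.linalg.norm(p-q)
E
python3 - <<'E'
from h import *
for n in("scene","top"):
    im,K,R,t=cam(n); cv2.imwrite(f"pics/{n}0.png",im[:,:,::-1]); print(n,K[0,0],-R.T@t,R[2])
    np.savez(f"{n}0.npz",im=im,K=K,R=R,t=t)
print(env.state())
E
```

```text
scene 433.9836769120697 [-125.85601735  611.52938618  546.00797576] [ 0.72135198 -0.54436097 -0.42816173]
top 624.4904573314327 [ -53.53751448   81.0893533  1096.14126606] [ 0.52020184  0.02272221 -0.85374103]
{'time_s': 0.1, 'qpos': array([-6.56052042e+01,  1.83479332e+01,  8.96981320e+01, -1.84857349e-03,
        7.20426097e+01, -1.14703211e+00]), 'qvel': array([ 0.0158788 , -0.09020219, -0.13180769, -0.16143441, -0.12314601,
        0.07728923]), 'effort': array([ 4.86750978e-04, -4.13334024e+01, -2.32510096e+01,  7.28785736e-02,
        4.21461754e-02, -5.59834052e-05]), 'ee_pos': array([ 247.72488317, -518.41972144,  213.21349188]), 'ee_rot': array([-1.79911308e+02, -1.78207961e-05,  2.55423992e+01]), 'force': array([-0.40255334, -0.54604565,  0.29270343]), 'torque': array([ 0.02911145,  0.01728437, -0.02445877]), 'gripper_force': 0.0, 'gripper_width': 91.01877808189793}
```

View pics/scene0.png

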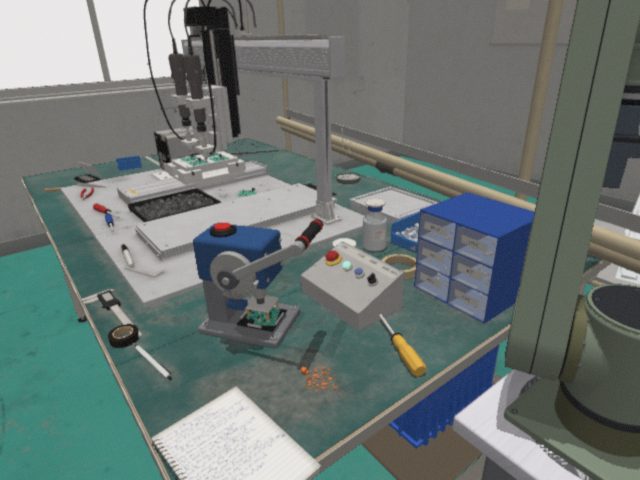

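View pics/top0.png

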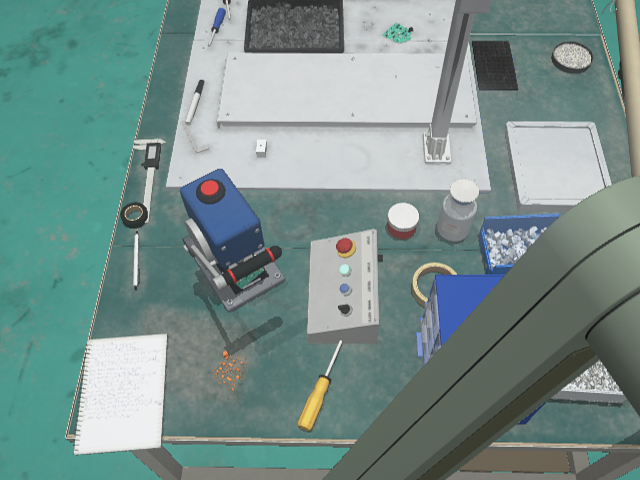

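Scene: press head with the red button at about (222,227) and the handle at (312,235). Top: button at (209,190), handle with two red rings between about (232,273) and (276,250). The red knob at top (346,246) is on the control box, so it's a look-alike. The press button sits on the blue head.

```bash
cat > m.py <<'E'
from h import *
D={n:np.load(f"{n}0.npz") for n in("scene","top")}
def blobs(n,x0,y0,x1,y1):
    hsv=cv2.cvtColor(D[n]["im"],cv2.COLOR_RGB2HSV)[y0:y1,x0:x1]
    m=(((hsv[...,0]<8)|(hsv[...,0]>172))&(hsv[...,1]>150)&(hsv[...,2]>70)).astype(np.uint8)
    k,_,s,c=cv2.connectedComponentsWithStats(m)
    return [(s[i,4],(c[i]+[x0,y0]).round(1),s[i,:4]+[x0,y0,0,0]) for i in range(1,k) if s[i,4]>5]
for n,b in(("scene",(195,215,250,245)),("scene",(285,215,330,255)),("top",(185,170,235,210)),("top",(215,235,290,290))):
    for q in blobs(n,*b): print(n,*q)
E
python3 m.py
python3 - <<'E'
import cv2
a=cv2.imread('pics/top0.png')[160:310,170:400];cv2.imwrite('pics/crop.png',cv2.resize(a,None,fx=3,fy=3,interpolation=2))
E
```

```text
scene 110 [221.9 226.5] [214 223  17   8]
scene 22 [318. 222.] [314 220   8   6]
scene 29 [305.  238.8] [300 236   9   9]
scene 6 [328.3 253.3] [327 252   3   3]
top 189 [209.  187.4] [201 181  17  14]
top 30 [270.1 253.6] [266 249   8  11]
top 35 [231.7 274.9] [227 270   9  12]
```

View pics/crop.png

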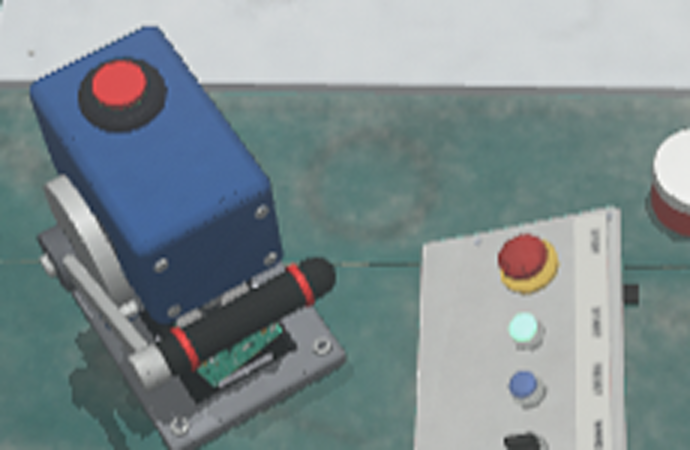

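The crop shows the blue press with the red button on a black collar, and the black handle with two red rings in front. The control box's red mushroom on a yellow collar is not the target.

```bash
python3 - <<'E'
from h import *
D={n:np.load(f"{n}0.npz") for n in("scene","top")}
g=lambda n:(D[n]["K"],D[n]["R"],D[n]["t"])
r=lambda n,uv:ray(*g(n),uv)
b,e=tri(r("scene",(221.9,226.5)),r("top",(209,187.4)));print("btn",b,e,onz(*g("top"),(209,187.4),219),onz(*g("scene"),(221.9,226.5),219))
A,e1=tri(r("scene",(305,238.8)),r("top",(231.7,274.9)));B,e2=tri(r("scene",(318,222)),r("top",(270.1,253.6)))
print("rings",A,e1,B,e2,np.linalg.norm(A-B))
y=(A-B)[:2];y/=np.linalg.norm(y);yaw=np.degrees(np.arctan2(-y[0],y[1]));x=np.array([y[1],-y[0]])
G=(A+B)/2;print("grip",G,"yaw",yaw,"x",x,"y",y,"hinge",G[:2]+139*x, "btn rel", (b[:2]-G[:2])@x,(b[:2]-G[:2])@y)
for n,c in(("top",(403,217)),("top",(435,285))):print(onz(*g(n),c,44))
# box height: corners
print("box top near btn",onz(*g("top"),(346,246),100))
E
```

```text
btn [598.58319799 307.11474008 217.77512598] 1.4621469574226198 [598.35802148 307.37531858 219.        ] [594.60603863 308.15640524 219.        ]
rings [411.76460912 245.1943136  240.18321274] 3.059448158738285 [451.13737936 187.84155359 241.31112142] 2.0447151594879553 69.57604684094076
grip [431.45099424 216.51793359 240.74716708] yaw 34.469666642698655 x [0.82442594 0.56596985] y [-0.56596985  0.82442594] hinge [546.04619965 295.18774291] btn rel 189.0631849599781 -19.901431302928458
[658.92178168 -50.71187949  44.        ]
[ 504.20041034 -104.4393332    44.        ]
box top near btn [554.2440317  65.4132949 100.       ]
```

```bash
python3 - <<'E'
from h import *
D={n:np.load(f"{n}0.npz") for n in("scene","top")}
g=lambda n:(D[n]["K"],D[n]["R"],D[n]["t"])
c=[onz(*g("top"),p,205)[:2] for p in((180.7,190.7),(221.7,169),(260.7,221),(219.3,242.7))]
print(np.round(c,1))
c=np.array(c)
for i,j,k in((3,0,0),(2,1,0),(3,2,1),(0,1,1)):
    d=c[j]-c[i];print(np.linalg.norm(d),np.degrees(np.arctan2(d[1],d[0]))+90*k)
# grip axis points: ring centroids in top at axis height ~236
for p in((231.7,274.9),(270.1,253.6)):print(onz(*g("top"),p,238))
for p in((305,238.8),(318,222)):print(onz(*g("scene"),p,236))
print(onz(*g("top"),(373,230),80),onz(*g("top"),(308,330),60))
E
```

```text
[[600.9 360.5]
 [650.4 292.8]
 [538.3 213.5]
 [493.6 280. ]]
134.07808673320244 36.88674006829505
137.26436319574933 35.25932328688161
80.08995532590548 33.93364389092334
83.88780553547996 36.206997917332636
[414.36833382 246.63744615 238.        ]
[454.0657016  188.90477848 238.        ]
[416.79983808 240.16986725 236.        ]
[459.57540353 180.53746594 236.        ]
[603.43889185  13.03452417  80.        ] [400.86995018 132.42140377  60.        ]
```

Call:
send_rows(
  motion=[
    {"tz": -0.12,"gripper": 1},
    {"tz": -0.12,"gripper": 1},
    {"tz": -0.12,"gripper": 1},
    {"tx": 0.06,"ty": -0.0726,"gripper": 1},
    {"tx": 0.06,"ty": -0.0726,"gripper": 1},
    {"tx": 0.06,"ty": -0.0726,"gripper": 1},
    {"tx": 0.06,"ty": -0.0726,"gripper": 1},
    {"tx": 0.06,"ty": -0.0726,"gripper": 1},
    {"tx": 0.06,"ty": -0.0726,"gripper": 1},
    {"tx": 0.06,"ty": -0.0726,"gripper": 1},
    {"tx": 0.06,"ty": -0.0726,"gripper": 1},
    {"tx": 0.06,"ty": -0.0726,"gripper": 1},
  ],
)

```text
invalid input at $.motion[0]: expected keys tx, ty, tz, rx, ry, rz, gripper
```

Call:
send_rows(
  motion=[
    {"tx": 0.06,"ty": -0.0726,"gripper": 1},
    {"tx": 0.06,"ty": -0.0726,"gripper": 1},
    {"tx": 0.06,"ty": -0.0726,"gripper": 1},
    {"tx": 0.06,"ty": -0.0726,"gripper": 1},
    {"tx": 0.06,"ty": -0.0726,"gripper": 1},
    {"tx": 0.06,"ty": -0.0726,"gripper": 1},
    {"rz": -0.17,"gripper": 1},
    {"rz": -0.165,"gripper": 1},
    {"gripper": 1},
    {"gripper": 1},
  ],
)

```text
invalid input at $.motion[0]: expected keys tx, ty, tz, rx, ry, rz, gripper
```

All keys are required.

Call:
send_rows(
  motion=[
    {"tx": 0,"ty": 0,"tz": -0.12,"rx": 0,"ry": 0,"rz": 0,"gripper": 1},
    {"tx": 0,"ty": 0,"tz": -0.12,"rx": 0,"ry": 0,"rz": 0,"gripper": 1},
    {"tx": 0,"ty": 0,"tz": -0.12,"rx": 0,"ry": 0,"rz": 0,"gripper": 1},
    {"tx": 0.06,"ty": -0.0726,"tz": 0,"rx": 0,"ry": 0,"rz": 0,"gripper": 1},
    {"tx": 0.06,"ty": -0.0726,"tz": 0,"rx": 0,"ry": 0,"rz": 0,"gripper": 1},
    {"tx": 0.06,"ty": -0.0726,"tz": 0,"rx": 0,"ry": 0,"rz": 0,"gripper": 1},
    {"tx": 0.06,"ty": -0.0726,"tz": 0,"rx": 0,"ry": 0,"rz": 0,"gripper": 1},
    {"tx": 0.06,"ty": -0.0726,"tz": 0,"rx": 0,"ry": 0,"rz": 0,"gripper": 1},
    {"tx": 0.06,"ty": -0.0726,"tz": 0,"rx": 0,"ry": 0,"rz": 0,"gripper": 1},
    {"tx": 0.06,"ty": -0.0726,"tz": 0,"rx": 0,"ry": 0,"rz": 0,"gripper": 1},
    {"tx": 0.06,"ty": -0.0726,"tz": 0,"rx": 0,"ry": 0,"rz": 0,"gripper": 1},
    {"tx": 0.06,"ty": -0.0726,"tz": 0,"rx": 0,"ry": 0,"rz": 0,"gripper": 1},
  ],
)

```text
time_s: 1.6
ee_pos: [350.6, -106.1, 393.7]
ee_rot: [-180.0, 0.0, 25.5]
force: [0.3, 0.2, -0.4]
gripper_width: 0.6
gripper_force: 0.0
```

Call:
send_rows(
  motion=[
    {"tx": 0.06,"ty": -0.0726,"tz": 0,"rx": 0,"ry": 0,"rz": 0,"gripper": 1},
    {"tx": 0.06,"ty": -0.0726,"tz": 0,"rx": 0,"ry": 0,"rz": 0,"gripper": 1},
    {"tx": 0.06,"ty": -0.0726,"tz": 0,"rx": 0,"ry": 0,"rz": 0,"gripper": 1},
    {"tx": 0.06,"ty": -0.0726,"tz": 0,"rx": 0,"ry": 0,"rz": 0,"gripper": 1},
    {"tx": 0.06,"ty": -0.0726,"tz": 0,"rx": 0,"ry": 0,"rz": 0,"gripper": 1},
    {"tx": 0.06,"ty": -0.0726,"tz": 0,"rx": 0,"ry": 0,"rz": 0,"gripper": 1},
    {"tx": 0,"ty": 0,"tz": 0,"rx": 0,"ry": 0,"rz": -0.17,"gripper": 1},
    {"tx": 0,"ty": 0,"tz": 0,"rx": 0,"ry": 0,"rz": -0.165,"gripper": 1},
    {"tx": 0,"ty": 0,"tz": 0,"rx": 0,"ry": 0,"rz": 0,"gripper": 1},
  ],
)

```text
time_s: 2.72
ee_pos: [419.0, 166.6, 393.5]
ee_rot: [-180.0, 0.1, 35.6]
force: [-0.4, -0.1, -0.9]
gripper_width: 0.7
gripper_force: 0.0
```

Call:
send_rows(
  motion=[
    {"tx": 0.078,"ty": -0.061,"tz": 0.08,"rx": 0,"ry": 0,"rz": 0,"gripper": 1},
    {"tx": 0,"ty": 0,"tz": 0.08,"rx": 0,"ry": 0,"rz": 0,"gripper": 1},
    {"tx": 0,"ty": 0,"tz": 0.08,"rx": 0,"ry": 0,"rz": 0,"gripper": 1},
    {"tx": 0,"ty": 0,"tz": 0,"rx": 0,"ry": 0,"rz": 0,"gripper": 1},
  ],
)

```text
time_s: 3.22
ee_pos: [431.1, 212.2, 272.0]
ee_rot: [-179.9, 0.4, 35.5]
force: [0.8, 1.4, -0.3]
gripper_width: 0.6
gripper_force: 0.0
```

```bash
python3 - <<'E'
from h import *
s=env.state();f=env.grab_frame("wrist");im=f["frame"];cv2.imwrite("pics/w1.png",im[:,:,::-1])
fl=240/np.tan(np.radians(f["vertical_fov"])/2);T=np.array(f["T_tool_cam"]);print(s["ee_pos"],fl,T.round(3))
hsv=cv2.cvtColor(im,cv2.COLOR_RGB2HSV);m=(((hsv[...,0]<8)|(hsv[...,0]>172))&(hsv[...,1]>150)&(hsv[...,2]>70)).astype(np.uint8)
k,_,st,c=cv2.connectedComponentsWithStats(m)
h=s["ee_pos"][2]-236 # ring surface plane depth in tool z
for i in range(1,k):
    if st[i,4]>30:
        d=T[:3,:3]@np.array([(c[i][0]-f["cx"])/fl,(c[i][1]-f["cy"])/fl,1]);o=T[:3,3];print(st[i],c[i].round(1),(o+d*(h-o[2])/d[2]).round(1))
E
```

```text
[431.07136202 212.19056142 271.98654838] 360.95546024948453 [[ 0.00000e+00 -9.69000e-01 -2.46000e-01  6.80260e+01]
 [ 1.00000e+00  0.00000e+00  1.00000e-03 -1.75000e-01]
 [-1.00000e-03 -2.46000e-01  9.69000e-01 -1.70381e+02]
 [ 0.00000e+00  0.00000e+00  0.00000e+00  1.00000e+00]]
[583 154  37  31 313] [599.2 165.1] [ 61.3 159.1  36. ]
[500 181  32  32 680] [516.1 196.3] [ 43.9 115.1  36. ]
[248 232  11  40 301] [252.2 251.6] [ 11.2 -36.9  36. ]
[366 235  11  40 283] [371.6 254.6] [ 9.3 33.9 36. ]
[555 353  17  10  98] [563.7 357.5] [-59.2 159.7  36. ]
```

View pics/w1.png

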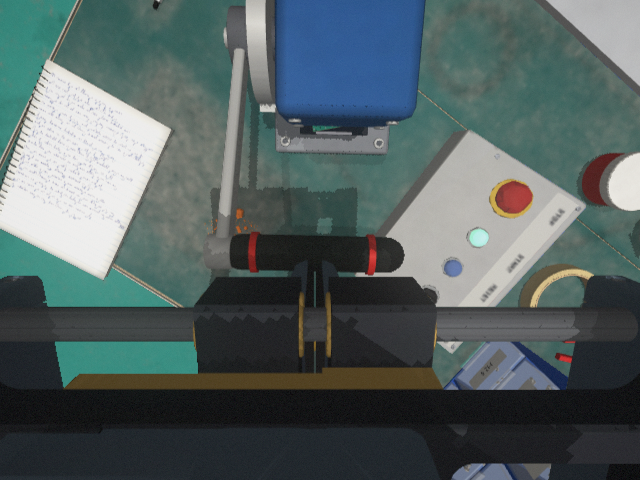

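Wrist view: the handle lies across the picture with rings at (252,252) and (372,255). Its middle is 10 mm ahead of the TCP and the yaw is right. Next I move over it and press down along the arc.

Call:
send_rows(
  motion=[
    {"tx": 0.02,"ty": -0.003,"tz": 0.03,"rx": 0,"ry": 0,"rz": -0.05,"gripper": 1},
    {"tx": 0,"ty": 0,"tz": 0.02,"rx": 0,"ry": 0,"rz": 0,"gripper": 1},
    {"tx": -0.002,"ty": 0,"tz": 0.01,"rx": 0,"ry": 0,"rz": 0,"gripper": 1},
    {"tx": -0.005,"ty": 0,"tz": 0.01,"rx": 0,"ry": 0,"rz": 0,"gripper": 1},
    {"tx": -0.005,"ty": 0,"tz": 0.01,"rx": 0,"ry": 0,"rz": 0,"gripper": 1},
    {"tx": -0.005,"ty": 0,"tz": 0.01,"rx": 0,"ry": 0,"rz": 0,"gripper": 1},
    {"tx": -0.005,"ty": 0,"tz": 0.01,"rx": 0,"ry": 0,"rz": 0,"gripper": 1},
    {"tx": -0.004,"ty": 0,"tz": 0.01,"rx": 0,"ry": 0,"rz": 0,"gripper": 1},
    {"tx": 0,"ty": 0,"tz": 0,"rx": 0,"ry": 0,"rz": 0,"gripper": 1},
  ],
)

```text
time_s: 4.4
ee_pos: [429.5, 212.6, 220.3]
ee_rot: [-180.0, -0.1, 37.1]
force: [-1.8, 1.1, 3.8]
gripper_width: 0.7
gripper_force: 1.9
```

Call:
send_rows(
  motion=[
    {"tx": -0.003,"ty": 0,"tz": 0.01,"rx": 0,"ry": 0,"rz": 0,"gripper": 1},
    {"tx": -0.003,"ty": 0,"tz": 0.01,"rx": 0,"ry": 0,"rz": 0,"gripper": 1},
    {"tx": -0.003,"ty": 0,"tz": 0.01,"rx": 0,"ry": 0,"rz": 0,"gripper": 1},
    {"tx": -0.002,"ty": 0,"tz": 0.01,"rx": 0,"ry": 0,"rz": 0,"gripper": 1},
    {"tx": -0.002,"ty": 0,"tz": 0.01,"rx": 0,"ry": 0,"rz": 0,"gripper": 1},
    {"tx": -0.001,"ty": 0,"tz": 0.01,"rx": 0,"ry": 0,"rz": 0,"gripper": 1},
    {"tx": 0,"ty": 0,"tz": 0,"rx": 0,"ry": 0,"rz": 0,"gripper": 1},
  ],
)

```text
time_s: 5.28
ee_pos: [424.1, 208.4, 189.7]
ee_rot: [-180.0, -0.0, 37.1]
force: [-1.4, 0.8, 2.9]
gripper_width: 0.5
gripper_force: 1.2
```

Call:
send_rows(
  motion=[
    {"tx": -0.001,"ty": 0,"tz": 0.01,"rx": 0,"ry": 0,"rz": 0,"gripper": 1},
    {"tx": -0.001,"ty": 0,"tz": 0.01,"rx": 0,"ry": 0,"rz": 0,"gripper": 1},
    {"tx": 0,"ty": 0,"tz": 0,"rx": 0,"ry": 0,"rz": 0,"gripper": 1},
  ],
)

```text
time_s: 5.65
ee_pos: [423.4, 207.8, 179.8]
ee_rot: [-180.0, -0.0, 37.1]
force: [-2.6, 2.4, 4.8]
gripper_width: 0.4
gripper_force: 2.8
```

Call:
send_rows(
  motion=[
    {"tx": -0.001,"ty": 0,"tz": 0.01,"rx": 0,"ry": 0,"rz": 0,"gripper": 1},
    {"tx": 0,"ty": 0,"tz": 0.01,"rx": 0,"ry": 0,"rz": 0,"gripper": 1},
    {"tx": 0,"ty": 0,"tz": 0,"rx": 0,"ry": 0,"rz": 0,"gripper": 1},
  ],
)

```text
time_s: 6.02
ee_pos: [422.9, 207.5, 169.5]
ee_rot: [-180.0, -0.0, 37.1]
force: [-2.1, 2.3, 3.8]
gripper_width: 0.5
gripper_force: 2.0
```

```bash
cat > look.py <<'E'
import sys
from h import *
o=[]
for n in("scene","top"):
    im,K,R,t=cam(n);u,v=proj(K,R,t,[598,307,219]).astype(int)
    np.savez(f"{n}_l.npz",im=im)
    a=D=np.load(f"{n}0.npz")["im"]
    for q in(a,im):o.append(cv2.resize(q[v-20:v+20,u-20:u+20,::-1],(300,300),interpolation=cv2.INTER_CUBIC))
    hsv=cv2.cvtColor(im[v-20:v+20,u-20:u+20],cv2.COLOR_RGB2HSV)
    m=((hsv[...,0]<8)|(hsv[...,0]>172))&(hsv[...,1]>150)&(hsv[...,2]>70)
    gr=(hsv[...,0]>40)&(hsv[...,0]<85)&(hsv[...,1]>80)
    print(n,m.sum(),(np.argwhere(m).mean(0)[::-1]+[u-20,v-20]).round(1),"green",gr.sum())
cv2.imwrite(sys.argv[1],np.vstack([np.hstack(o[:2]),np.hstack(o[2:])]))
E
python3 look.py pics/l1.png
```

```text
scene 101 [221.7 225.6] green 7
top 0 [nan nan] green 0look.py:12: RuntimeWarning: Mean of empty slice.
  print(n,m.sum(),(np.argwhere(m).mean(0)[::-1]+[u-20,v-20]).round(1),"green",gr.sum())
  ret = um.true_divide(
```

Call:
send_rows(
  motion=[
    {"tx": 0,"ty": 0,"tz": 0.01,"rx": 0,"ry": 0,"rz": 0,"gripper": 1},
    {"tx": 0,"ty": 0,"tz": 0.01,"rx": 0,"ry": 0,"rz": 0,"gripper": 1},
    {"tx": 0,"ty": 0,"tz": 0,"rx": 0,"ry": 0,"rz": 0,"gripper": 1},
  ],
)

```text
time_s: 6.5
ee_pos: [423.2, 207.5, 160.0]
ee_rot: [-180.0, -0.0, 37.1]
force: [-2.4, 1.9, 6.5]
gripper_width: 0.3
gripper_force: 3.1
```

```bash
python3 look.py pics/l2.png 2>/dev/null
```

```text
scene 102 [222.  226.1] green 0
top 0 [nan nan] green 0
```

Call:
send_rows(
  motion=[
    {"tx": 0,"ty": 0,"tz": 0.01,"rx": 0,"ry": 0,"rz": 0,"gripper": 1},
    {"tx": 0,"ty": 0,"tz": 0.01,"rx": 0,"ry": 0,"rz": 0,"gripper": 1},
    {"tx": 0,"ty": 0,"tz": 0,"rx": 0,"ry": 0,"rz": 0,"gripper": 1},
  ],
)

```text
time_s: 6.98
ee_pos: [423.2, 207.5, 149.7]
ee_rot: [-180.0, -0.0, 37.1]
force: [-2.3, 3.8, 4.6]
gripper_width: 0.6
gripper_force: 2.4
```

```bash
python3 look.py pics/l3.png 2>/dev/null
```

```text
scene 94 [221.8 224.2] green 42
top 0 [nan nan] green 0
```

View pics/l3.png

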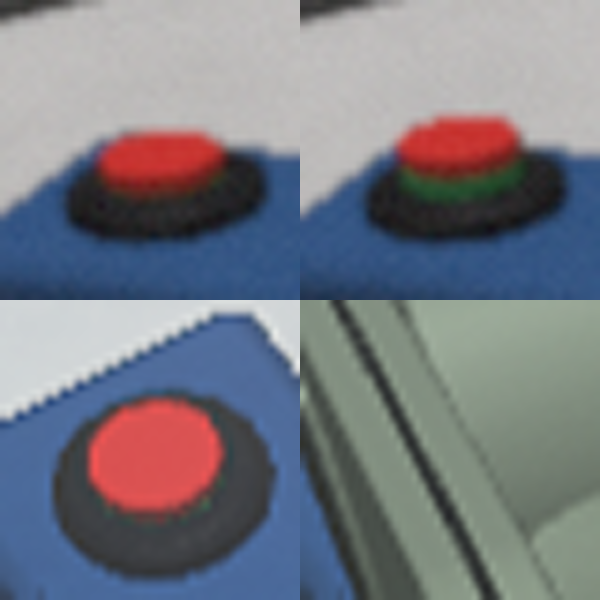

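Call:
send_rows(
  motion=[
    {"tx": 0,"ty": 0,"tz": 0.01,"rx": 0,"ry": 0,"rz": 0,"gripper": 1},
    {"tx": 0,"ty": 0,"tz": 0,"rx": 0,"ry": 0,"rz": 0,"gripper": 1},
  ],
)

```text
time_s: 7.32
ee_pos: [423.1, 207.4, 144.8]
ee_rot: [-180.0, -0.0, 37.1]
force: [-1.6, 3.6, 5.1]
gripper_width: 0.3
gripper_force: 2.5
```

```bash
python3 look.py pics/l4.png 2>/dev/null
```

```text
scene 93 [221.8 224.1] green 45
top 0 [nan nan] green 0
```

The popped button shows a clear green band (right of l3). Next I feel for the stop.

Call:
send_rows(
  motion=[
    {"tx": 0,"ty": 0,"tz": 0.008,"rx": 0,"ry": 0,"rz": 0,"gripper": 1},
    {"tx": 0,"ty": 0,"tz": 0,"rx": 0,"ry": 0,"rz": 0,"gripper": 1},
  ],
)

```text
time_s: 7.68
ee_pos: [423.3, 207.5, 141.3]
ee_rot: [180.0, -0.1, 37.1]
force: [-2.4, 4.1, 8.6]
gripper_width: 0.2
gripper_force: 4.3
```

Call:
send_rows(
  motion=[
    {"tx": 0,"ty": 0,"tz": -0.02,"rx": 0,"ry": 0,"rz": 0,"gripper": 1},
    {"tx": 0,"ty": 0,"tz": -0.04,"rx": 0,"ry": 0,"rz": 0,"gripper": 1},
    {"tx": 0,"ty": 0,"tz": -0.08,"rx": 0,"ry": 0,"rz": 0,"gripper": 1},
    {"tx": 0,"ty": 0,"tz": -0.08,"rx": 0,"ry": 0,"rz": 0,"gripper": 1},
    {"tx": 0,"ty": 0,"tz": -0.08,"rx": 0,"ry": 0,"rz": 0,"gripper": 1},
    {"tx": 0,"ty": 0,"tz": 0,"rx": 0,"ry": 0,"rz": 0,"gripper": 1},
    {"tx": 0,"ty": 0,"tz": 0,"rx": 0,"ry": 0,"rz": 0,"gripper": 1},
    {"tx": 0,"ty": 0,"tz": 0,"rx": 0,"ry": 0,"rz": 0,"gripper": 1},
    {"tx": 0,"ty": 0,"tz": 0,"rx": 0,"ry": 0,"rz": 0,"gripper": 1},
  ],
)

```text
time_s: 8.8
ee_pos: [422.6, 206.9, 289.6]
ee_rot: [-180.0, 0.1, 37.1]
force: [-0.3, -0.6, -0.0]
gripper_width: 0.5
gripper_force: 0.0
```

```bash
python3 look.py pics/l5.png 2>/dev/null; python3 -c "
import numpy as np,cv2
a=np.load('scene_l.npz')['im'][200:350,180:360,::-1];cv2.imwrite('pics/s5.png',cv2.resize(a,None,fx=3,fy=3,interpolation=2))"
```

```text
scene 94 [221.7 224.2] green 42
top 0 [nan nan] green 0
```

View pics/s5.png

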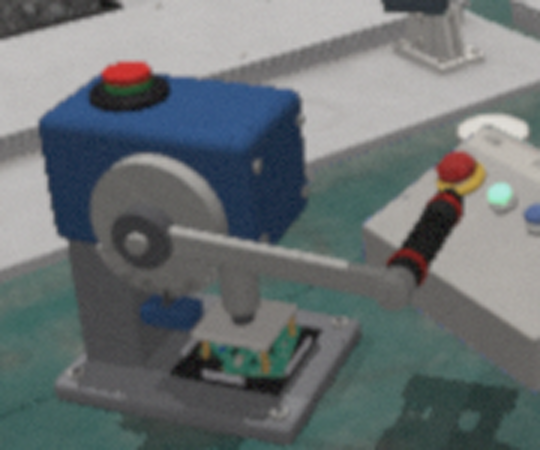

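The lever is held down with the foot on the board and the button popped (green band at crop (128,90)). Next I move over the button.

Call:
send_rows(
  motion=[
    {"tx": 0.08,"ty": 0.0103,"tz": 0,"rx": 0,"ry": 0,"rz": 0,"gripper": 1},
    {"tx": 0.08,"ty": 0.0103,"tz": 0,"rx": 0,"ry": 0,"rz": 0,"gripper": 1},
    {"tx": 0.08,"ty": 0.0103,"tz": 0,"rx": 0,"ry": 0,"rz": 0,"gripper": 1},
    {"tx": 0.08,"ty": 0.0103,"tz": 0,"rx": 0,"ry": 0,"rz": 0,"gripper": 1},
    {"tx": 0.08,"ty": 0.0103,"tz": 0,"rx": 0,"ry": 0,"rz": 0,"gripper": 1},
    {"tx": 0,"ty": 0,"tz": 0,"rx": 0,"ry": 0,"rz": 0,"gripper": 1},
    {"tx": 0,"ty": 0,"tz": 0,"rx": 0,"ry": 0,"rz": 0,"gripper": 1},
  ],
)

```text
time_s: 9.78
ee_pos: [597.5, 307.0, 290.1]
ee_rot: [-180.0, 0.1, 37.1]
force: [-0.7, -0.7, 0.5]
gripper_width: 0.5
gripper_force: 0.0
```

```bash
python3 - <<'E'
from h import *
s=env.state();f=env.grab_frame("wrist");im=f["frame"];cv2.imwrite("pics/w2.png",im[:,:,::-1])
fl=240/np.tan(np.radians(f["vertical_fov"])/2);T=np.array(f["T_tool_cam"]);print(s["ee_pos"],s["time_s"])
hsv=cv2.cvtColor(im,cv2.COLOR_RGB2HSV);m=(((hsv[...,0]<8)|(hsv[...,0]>172))&(hsv[...,1]>150)&(hsv[...,2]>70)).astype(np.uint8)
k,_,st,c=cv2.connectedComponentsWithStats(m);h=s["ee_pos"][2]-224
P=lambda u,v:(lambda d,o:(o+d*(h-o[2])/d[2]).round(1))(T[:3,:3]@np.array([(u-f["cx"])/fl,(v-f["cy"])/fl,1]),T[:3,3])
for i in range(1,k):
    if st[i,4]>60:
        x,y,w,hh=st[i,:4];print(st[i],P(*c[i]),"L",P(x,c[i][1]),"R",P(x+w,c[i][1]),"top",P(c[i][0],y),"bot",P(c[i][0],y+hh))
E
```

```text
[597.4734682  306.96377827 290.07815182] 9.775
[ 295  231   46   45 1238] [ 4.7  2.4 66.1] L [  4.7 -13.2  66.1] R [ 4.7 18.  66.1] top [17.2  2.4 66.1] bot [-14.6   2.4  66.1]
[447 350  29  28 596] [-82.7 108.   66.1] L [-82.7  97.8  66.1] R [-82.7 119.2  66.1] top [-71.6 106.9  66.1] bot [-94.9 109.2  66.1]
[507 464  43  11 280] [-178.6  172.3   66.1] L [-178.6  154.7   66.1] R [-178.6  189.2   66.1] top [-173.2  171.5   66.1] bot [-184.   173.1   66.1]
```

View pics/w2.png

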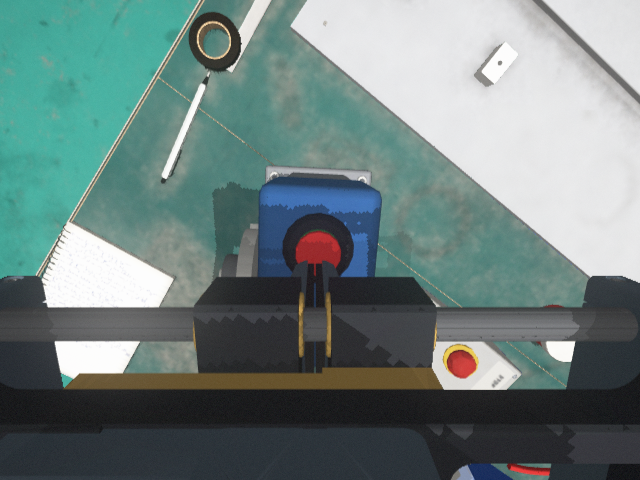

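Wrist view: the button at (318,250) is directly under the fingertips, about 2 mm off in tool y. Now press.

Call:
send_rows(
  motion=[
    {"tx": 0.003,"ty": 0.004,"tz": 0.05,"rx": 0,"ry": 0,"rz": 0,"gripper": 1},
    {"tx": 0,"ty": 0,"tz": 0.05,"rx": 0,"ry": 0,"rz": 0,"gripper": 1},
    {"tx": 0,"ty": 0,"tz": 0.02,"rx": 0,"ry": 0,"rz": 0,"gripper": 1},
    {"tx": 0,"ty": 0,"tz": 0.01,"rx": 0,"ry": 0,"rz": 0,"gripper": 1},
    {"tx": 0,"ty": 0,"tz": 0.008,"rx": 0,"ry": 0,"rz": 0,"gripper": 1},
    {"tx": 0,"ty": 0,"tz": 0,"rx": 0,"ry": 0,"rz": 0,"gripper": 1},
  ],
)

```text
time_s: 10.58
ee_pos: [600.5, 306.6, 224.1]
ee_rot: [180.0, -0.1, 37.1]
force: [-1.9, -1.8, 4.7]
gripper_width: 0.3
gripper_force: 2.6
```

Call:
send_rows(
  motion=[
    {"tx": 0,"ty": 0,"tz": 0.006,"rx": 0,"ry": 0,"rz": 0,"gripper": 1},
    {"tx": 0,"ty": 0,"tz": 0.006,"rx": 0,"ry": 0,"rz": 0,"gripper": 1},
    {"tx": 0,"ty": 0,"tz": 0,"rx": 0,"ry": 0,"rz": 0,"gripper": 1},
  ],
)

```text
time_s: 10.95
ee_pos: [600.5, 306.6, 219.3]
ee_rot: [180.0, -0.2, 37.1]
force: [-2.7, 0.1, 6.6]
gripper_width: 0.8
gripper_force: 3.3
```

Call:
send_rows(
  motion=[
    {"tx": 0,"ty": 0,"tz": 0.006,"rx": 0,"ry": 0,"rz": 0,"gripper": 1},
    {"tx": 0,"ty": 0,"tz": 0.006,"rx": 0,"ry": 0,"rz": 0,"gripper": 1},
    {"tx": 0,"ty": 0,"tz": 0,"rx": 0,"ry": 0,"rz": 0,"gripper": 1},
  ],
)

```text
time_s: 11.32
ee_pos: [600.6, 306.7, 216.7]
ee_rot: [179.9, -0.4, 37.1]
force: [-6.1, -3.6, 21.1]
gripper_width: 0.7
gripper_force: 10.4
```

At the stop (216.7 mm, 21 N). I hold while the lever swings up.

Call:
send_rows(
  motion=[
    {"tx": 0,"ty": 0,"tz": 0.002,"rx": 0,"ry": 0,"rz": 0,"gripper": 1},
    {"tx": 0,"ty": 0,"tz": 0,"rx": 0,"ry": 0,"rz": 0,"gripper": 1},
    {"tx": 0,"ty": 0,"tz": 0,"rx": 0,"ry": 0,"rz": 0,"gripper": 1},
    {"tx": 0,"ty": 0,"tz": 0,"rx": 0,"ry": 0,"rz": 0,"gripper": 1},
    {"tx": 0,"ty": 0,"tz": 0,"rx": 0,"ry": 0,"rz": 0,"gripper": 1},
    {"tx": 0,"ty": 0,"tz": 0,"rx": 0,"ry": 0,"rz": 0,"gripper": 1},
    {"tx": 0,"ty": 0,"tz": 0,"rx": 0,"ry": 0,"rz": 0,"gripper": 1},
    {"tx": 0,"ty": 0,"tz": 0,"rx": 0,"ry": 0,"rz": 0,"gripper": 1},
    {"tx": 0,"ty": 0,"tz": 0,"rx": 0,"ry": 0,"rz": 0,"gripper": 1},
    {"tx": 0,"ty": 0,"tz": 0,"rx": 0,"ry": 0,"rz": 0,"gripper": 1},
    {"tx": 0,"ty": 0,"tz": 0,"rx": 0,"ry": 0,"rz": 0,"gripper": 1},
    {"tx": 0,"ty": 0,"tz": 0,"rx": 0,"ry": 0,"rz": 0,"gripper": 1},
  ],
)

```text
time_s: 12.82
ee_pos: [600.6, 306.7, 216.7]
ee_rot: [179.9, -0.4, 37.1]
force: [-7.2, -4.0, 23.6]
gripper_width: 0.7
gripper_force: 12.0
```

Call:
send_rows(
  motion=[
    {"tx": 0,"ty": 0,"tz": 0,"rx": 0,"ry": 0,"rz": 0,"gripper": 1},
    {"tx": 0,"ty": 0,"tz": 0,"rx": 0,"ry": 0,"rz": 0,"gripper": 1},
    {"tx": 0,"ty": 0,"tz": 0,"rx": 0,"ry": 0,"rz": 0,"gripper": 1},
    {"tx": 0,"ty": 0,"tz": 0,"rx": 0,"ry": 0,"rz": 0,"gripper": 1},
    {"tx": 0,"ty": 0,"tz": 0,"rx": 0,"ry": 0,"rz": 0,"gripper": 1},
    {"tx": 0,"ty": 0,"tz": 0,"rx": 0,"ry": 0,"rz": 0,"gripper": 1},
  ],
)

```text
time_s: 13.58
ee_pos: [600.6, 306.7, 216.7]
ee_rot: [179.9, -0.4, 37.1]
force: [-6.8, -4.3, 24.3]
gripper_width: 0.3
gripper_force: 12.0
```

```bash
sed -i 's/D\[n\]\["im"\],cv2/np.load(f"{n}_l.npz")["im"],cv2/' m.py; python3 look.py pics/l6.png 2>/dev/null; python3 m.py|grep scene
```

```text
scene 42 [220.5 229.5] green 0
top 0 [nan nan] green 0
scene 42 [220.5 229.5] [214 228  15   4]
scene 21 [318.  222.1] [314 220   8   6]
scene 27 [304.9 238.6] [300 236   9   8]
scene 6 [328.3 253.3] [327 252   3   3]
```

Rings are back at their home pixels (318,222) and (305,239), so the lever is home. Let go.

Call:
send_rows(
  motion=[
    {"tx": 0,"ty": 0,"tz": -0.03,"rx": 0,"ry": 0,"rz": 0,"gripper": 1},
    {"tx": 0,"ty": 0,"tz": -0.06,"rx": 0,"ry": 0,"rz": 0,"gripper": 1},
    {"tx": 0,"ty": 0,"tz": -0.1,"rx": 0,"ry": 0,"rz": 0,"gripper": 1},
    {"tx": 0,"ty": 0,"tz": -0.1,"rx": 0,"ry": 0,"rz": 0,"gripper": 1},
    {"tx": 0,"ty": 0,"tz": 0,"rx": 0,"ry": 0,"rz": 0,"gripper": 1},
    {"tx": 0,"ty": 0,"tz": 0,"rx": 0,"ry": 0,"rz": 0,"gripper": 1},
    {"tx": 0,"ty": 0,"tz": 0,"rx": 0,"ry": 0,"rz": 0,"gripper": 1},
  ],
)

```text
time_s: 14.55
ee_pos: [600.0, 306.4, 351.8]
ee_rot: [-180.0, 0.2, 37.1]
force: [0.7, -0.8, 0.5]
gripper_width: 0.6
gripper_force: 0.0
```

```bash
python3 look.py pics/l7.png 2>/dev/null; python3 m.py|grep scene;  python3 -c "
import numpy as np,cv2
a=[cv2.resize(np.load(f)['im'][210:350,190:330,::-1],(400,400),interpolation=2) for f in('scene0.npz','scene_l.npz')];cv2.imwrite('pics/s7.png',np.hstack(a))"
```

```text
scene 99 [221.9 226.9] green 0
top 0 [nan nan] green 0
scene 99 [221.9 226.9] [214 224  17   7]
scene 20 [318.  221.9] [314 220   8   6]
scene 27 [304.9 238.6] [300 236   9   8]
scene 6 [328.3 253.3] [327 252   3   3]
```

View pics/s7.png

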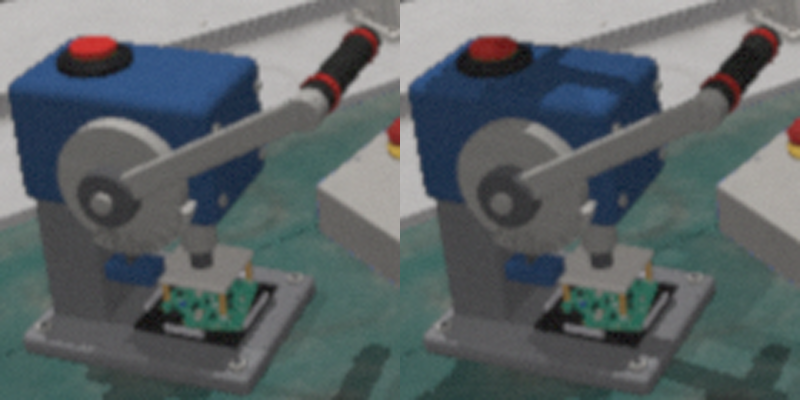

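Before (left) and now (right) match: lever home, button at rest, board in its nest.

```bash
python3 -c "
from workcell import env
print(env.job_done())"
```

```text
the job is handed in; nothing more can be done
None
```

I pressed the board to the deep notch, let it stay clamped with the hand off, then released it; the lever swung home, the board is still in its nest, and the job is handed in (no verdict was returned).

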